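Close the board-turning frame and flip the board solder side up

TASK

The loose parts are plugged into the circuit board in the turning frame, waiting to be soldered from the other side. Using only pushes with the fingertips, swing the clear hold-down cover shut over the parts, push the red turn-button round until it points straight in over the cover, and then tip the frame over in its stand, near edge up and away from you, until it lies level again with the solder side up. The parts must stay in the board; do not lift the stand or shove it along the bench, and leave the bottle, desoldering pump and big blue capacitor where they are.

Things in the scene. Friction and masses are not known exactly. Their poses are not given: they have to be found in the camera images.
- frame (a joint): turn of the frame about its level trunnion axis, rad: 0 = level with the part side up (start, against a stop), 3.14 = level with the solder side up (against the other stop). As it grows the near rail rises and swings over the top, away from the robot, while the far rail goes down and under. Stiff: 0.2 N m of friction, so it stays at any angle
- cover (a joint): opening angle of the cover about its hinge on the far rail, rad: 0 = shut, lying parallel to the frame; about 1.75 = standing up (start). The free edge comes towards the robot and down as it shuts. Light friction: it stays put while it stands, falls shut by itself from below about 1 rad, and falls open when the frame is upside down unless the turn-button is over it
- turn_button (a joint): turn of the red turn-button, rad: 0 = it lies along the near rail, pointing in the frame's +y; 1.57 = it points straight in over the cover (against a stop); negative = swung outwards, off the frame. It grows clockwise seen from above (start, part side up) as its peg is pushed away from the robot. Stiff enough to stay put
- stand: loose 2.4 kg stand: grey base plate 180 x 220 mm (x, y), top 12 mm above the bench, on rubber feet; two blue cheeks at y = +-90 to 98 mm, up to 115 mm high, carry the frame. Origin: centre of the underside, on the bench. x points away from the robot, y along the trunnion axis
- frame_axis (a point): middle of the trunnion axis, 95 mm above the bench; fixed to the stand, same axes as the stand. The frame is an aluminium rim 124 x 160 mm (x, y), rails 12 mm wide and 10 mm thick, centred on this axis (outer edge of near and far rail 62 mm from it), with the green board across it. Rim, board and pins lie within 5 mm of the axis plane; hinges, cover, turn-button and parts stand on the part side
- frame_near_rail (a point): middle of the near rail, on its upper (part side) face, 56 mm from the axis; turns with the frame, whose axes equal the stand's at joint 0
- frame_far_rail (a point): middle of the far rail (the one that carries the cover's hinges), on its upper (part side) face, 56 mm from the axis; turns with the frame
- cover_edge (a point): middle of the free edge of the cover, half-way through its 4 mm thickness. The cover is a clear plate with an aluminium rim, 104 x 132 mm; it starts 4 mm from the hinge and its free edge is 108 mm from it. Shut, its upper face is 20 mm above the trunnion axis and its lower face clears the parts by 1 mm. Axes: x from the free edge to the hinge, z out of its upper face
- cover_hinge (a point): middle of the cover's hinge axis (along y), 58 mm beyond and 18 mm above the trunnion axis when the frame is at 0; turns with the cover
- button_peg (a point): centre of the top of the upright red peg at the end of the turn-button: 11 mm diameter, standing 16 mm above the 6 mm thick bar, 34 mm from the pivot. The bar's underside lies 1.5 mm above the shut cover
- button_pivot (a point): pivot of the turn-button, at the top of the bar: on the near rail, 57 mm before the trunnion axis, at frame y = -14 mm
- relay: blue box 16 x 22 x 14 mm, loose, its pins stuck 6 mm deep in the board; origin at the centre of its underside
- film_capacitor: yellow box 12 x 30 x 14 mm, loose, its pins stuck in the board; origin at the centre of its underside
- screw_terminal: green block 12 x 32 x 14 mm, loose, its pins stuck in the board; origin at the centre of its underside
- relay_seat (a point): where the relay's origin lies when it is seated; turns with the frame
- film_capacitor_seat (a point): where the yellow capacitor's origin lies when it is seated; turns with the frame
- screw_terminal_seat (a point): where the screw terminal's origin lies when it is seated; turns with the frame
- flux_bottle: bystander: brown dropper bottle, 33 mm diameter, 102 mm tall, standing to the left of the stand; origin at the centre of its underside
- desolder_pump: bystander: black desoldering pump with a green plunger, 202 mm long, 24 mm thick, lying left of the bottle; origin at the centre of the underside
- capacitor: bystander: large dark blue capacitor can, 25 mm diameter, 42 mm tall, standing to the right of the stand; origin at the centre of its underside

How it is judged:
On the way, in this order (a step that is already met when the one before it is completed fails the run):
1. the cover is shut over the parts (value of joint cover below 0.06 rad and value of joint frame below 0.3 rad), for 0.2 s.
2. the turn-button points in over the shut cover (value of joint turn_button above 1.3 rad and value of joint cover below 0.06 rad), for 0.2 s.
3. the frame is turned over, solder side up (value of joint frame above 3.05 rad), for 0.2 s.
At the end, for the whole second after the job is handed in: Frame still and within 5 degrees of level, solder side up; cover shut within 0.06 rad, turn-button within 0.27 rad of pointing straight in over it; each part within 6 mm of its seat; stand flat, within 30 mm of where it was; bottle upright; bystanders within 25 mm (all of step 2 and value of joint frame above 3.05 rad and velocity of joint frame between -0.05 and 0.05 rad/s and distance between relay and relay_seat below 0.006 m and distance between film_capacitor and film_capacitor_seat below 0.006 m and distance between screw_terminal and screw_terminal_seat below 0.006 m and angle between stand's own z axis and vertical below 0.03 rad and distance of stand from where it was at the start of the episode below 0.03 m and angle between flux_bottle's own z axis and vertical below 0.1 rad and distance of each of flux_bottle, desolder_pump, capacitor from where it was at the start of the episode below 0.025 m); the robot touches nothing.
It fails at once if the frame is turned up before the cover is fastened (value of joint frame above 0.6 rad and (value of joint turn_button below 1.2 rad or value of joint cover above 0.12 rad)).
It fails at once if a part is lifted or falls out of the board (distance between relay and relay_seat above 0.012 m or distance between film_capacitor and film_capacitor_seat above 0.012 m or distance between screw_terminal and screw_terminal_seat above 0.012 m).
It fails at once if the stand is lifted, tipped or shoved along the bench by more than 30 mm (height (world z) of stand above 0.015 m or angle between stand's own z axis and vertical above 0.15 rad or distance of stand from where it was at the start of the episode above 0.03 m).
It fails at once if the bottle, the desoldering pump or the big capacitor is lifted, or moved by more than 25 mm (distance of any of flux_bottle, desolder_pump, capacitor from where it was at the start of the episode above 0.025 m or angle between flux_bottle's own z axis and vertical above 0.5 rad).
It also fails if it takes over 59 s, if anything falls off the work surface, if the arm or the gripper's body presses on something with over 40 N, if the wrist force passes 120 N, or if a joint passes its speed limit or range.

ROBOT

A 6-joint arm with a two-finger parallel gripper is mounted at the origin on a cart in front of the work surface, level with it; the furniture and walls round the work are solid. World frame = base frame: x ahead of the robot, y to its left, z up, the work surface at z = 0. Lengths are in m, angles in rad, forces in N, time in s.
With the tool pointing down it reaches from about 0.375 to 0.975 m from the base axis. Payload 3.8 kg.
Tool frame: the origin (TCP) lies midway between the tips of the shut fingers; the grasp point (between the pads) lies 19 mm behind it; z points along the fingers, y is the line along which they close (so a half turn about z gives the same grasp; the last joint's range is limited). The gripper opens to 88 mm and grips with 3 to 60 N. Pads are 18 mm wide; open, the fingers measure 123 mm over their backs; the gripper's body (75 mm by 187 mm) begins 45 mm behind the grasp point.
Start: joints at [-1.386, 0.264, 1.604, -0, 1.274, -0.037], TCP at [0.148, -0.658, 0.239] pointing down, gripper open.
Joint ranges: [-2.63, 2.63], [-0.94, 2.18], [0.31, 2.57], [-1.31, 4.45], [0, 2.66], [-2.55, 2.55]. Speed limits (rad/s): [2.57, 2.57, 3.14, 3.14, 3.14, 3.14].

INTERFACE

Orientations are given as a unit quaternion [x, y, z, w].
In Python, from station import readout, optics, job_done gives the robot as it stands.
- The arm moves only by the shell command python3 -m pendant 'ROWS' [FORCE]. ROWS is JSON, one flat list of numbers, 5 for each row, row after row: the opening, from 0 (shut) to 1 (fully open), then the shift along the tool's x, y, z in mm, then the turn about the tool's z in degrees. A call has 1 to 8 rows; each row is the pose to reach, as a shift and turn from the pose commanded when the call began, along the tool's axes at that moment; what a row does not reach only later rows make up. A row lasts 1/10 s, in which the tool goes at most 50 mm and 8.59 degrees, less where a joint would pass 70% of its speed; a pose out of reach is approached as far as the arm can. A call with a gripper value outside its range is refused whole. The fingers move at their own pace and stop on an object; FORCE is the grip in N (left out, the last holds). Time passes only in rows, so rows that repeat a pose let the fingers close. It gives the time, the measured TCP pose, the force, the opening and the grip force at its end, in the units of the state.
- readout.read_state(): the state, without advancing time (a new reading comes with each control period).
- optics.snapshot(name): name is "side" or "top" or "wrist"; returns the picture (384x512x3 uint8, red, green, blue); there is no depth.
- optics.camera_info(name): a dict with "fx", "fy", "cx", "cy" (pixels), "rvec" (rotation vector, rad) and "tvec" (3), from world to camera coordinates, as OpenCV has them; the wrist camera has in their place "mount" (4x4, takes a point from camera to tool coordinates, whose origin is the TCP and whose axes are the flange's). Camera axes: x right, y down, z forward; pixel columns grow to the right and rows downward; lengths in m; the calibration is good to about 2 mm. A picture is of the moment at which its call begins: read the wrist's pose just before it. camera_info takes no time and is no camera call.
- job_done(): hands the job in; it is judged then, once.
The state is a dict: "t": time; "joint_pos": joint angles; "dq": joint speeds; "joint_efforts": joint torques, N m; "tcp_pos": TCP position; "tool_rot": TCP orientation; "force": force on the tool from outside, world axes, zero at the start; "ft_torque": the same for the moment, N m; "finger_gap": opening from 0.0 (shut) to 1.0 (fully open); "grasp_force": force on a finger pad.
Only numpy, scipy, OpenCV 4.12 (cv2) and the standard library are available. Lean on these libraries where they do the work, as an engineer would, in place of code of your own. Each camera call takes 0.05 s, during which the arm holds its last target. There are 200 camera calls.

## Working session

There is one attempt and no reset: what is moved stays moved. The work goes in short steps, Python scripts to look and compute and a shell command to move; the robot and the scene stay as the last step left them, time stands still between calls to the robot, and variables do not carry over. Pictures are saved under pics/ and viewed, at most 10 in all, crops included, and the job is handed in when it is done.

```bash
mkdir -p pics; ls; python3 - <<'E'
from station import readout, optics
import cv2,numpy as np
s=readout.read_state();print({k:np.round(v,3).tolist() for k,v in s.items()})
ims=[]
for n in("side","top"):
    i=optics.camera_info(n);R=cv2.Rodrigues(np.array(i["rvec"],float))[0];print(n,i,-R.T@np.array(i["tvec"]))
    im=optics.snapshot(n);cv2.imwrite(f"pics/{n}0.png",im[...,::-1])
E
```

```text
pics
{'t': 0.0, 'joint_pos': [-1.386, 0.265, 1.605, -0.0, 1.274, -0.037], 'dq': [0.0, -0.001, -0.0, 0.002, -0.002, -0.0], 'joint_efforts': [-0.002, -50.211, -35.687, 0.073, 0.03, -0.0], 'tcp_pos': [0.148, -0.658, 0.237], 'tool_rot': [0.994, 0.111, -0.0, -0.001], 'force': [0.555, 0.173, 0.322], 'ft_torque': [0.009, -0.032, -0.023], 'grasp_force': 0.0, 'finger_gap': 1.003}
side {'fx': 348.45313173633207, 'fy': 348.45313173633207, 'cx': 254.13943576702871, 'cy': 188.9547425533265, 'rvec': array([ 2.14213199, -0.37193952,  0.16266103]), 'tvec': array([-0.46878199,  0.26744138,  0.64699404])} [ 0.33227747 -0.51965684  0.57396095]
top {'fx': 384.4240392536583, 'fy': 384.4240392536583, 'cx': 254.4312834968597, 'cy': 195.15373115836127, 'rvec': array([ 2.13284739, -2.13157523,  0.11355593]), 'tvec': array([0.17048558, 0.58368555, 0.8972524 ])} [0.45141218 0.13835915 0.97565354]
```

View pics/side0.png

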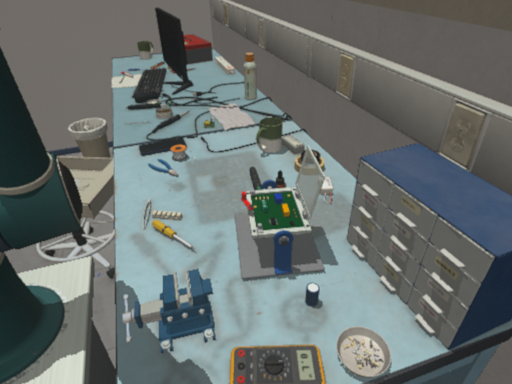

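View pics/top0.png

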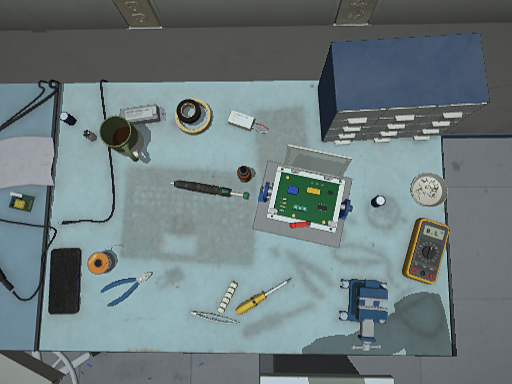

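The side view shows the stand near (282,240), with the cover upright on the far side. The top view shows it near (305,200), with the red button at (300,225), bottle (245,173), pump (210,189) and capacitor (378,201). Next I'll enlarge this area.

```bash
python3 - <<'E'
import cv2,numpy as np
t=cv2.imread("pics/top0.png")[130:260,225:400];s=cv2.imread("pics/side0.png")[140:285,225:345]
a=cv2.resize(t,None,fx=4.5,fy=4.5,interpolation=cv2.INTER_CUBIC);cv2.imwrite("pics/tc.png",a)
b=cv2.resize(s,None,fx=4,fy=4,interpolation=cv2.INTER_CUBIC);cv2.imwrite("pics/sc.png",b)
E
```

```text
(no output)
```

View pics/tc.png

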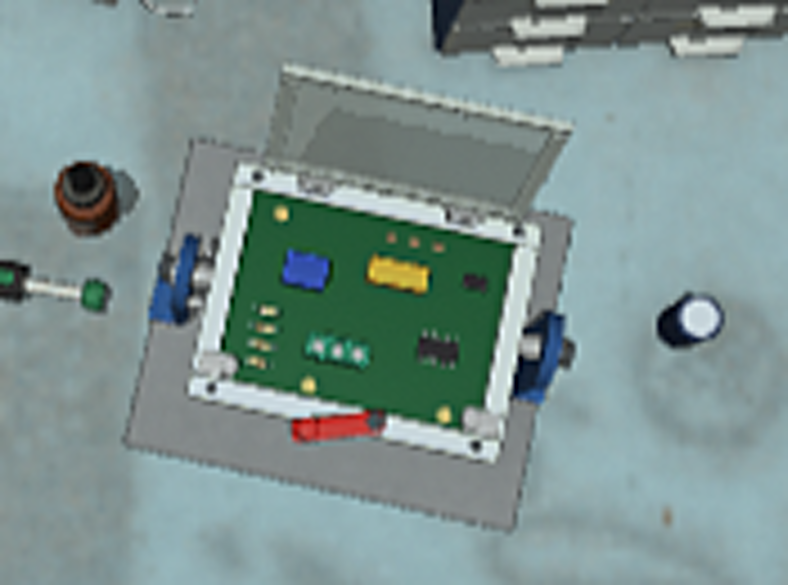

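View pics/sc.png

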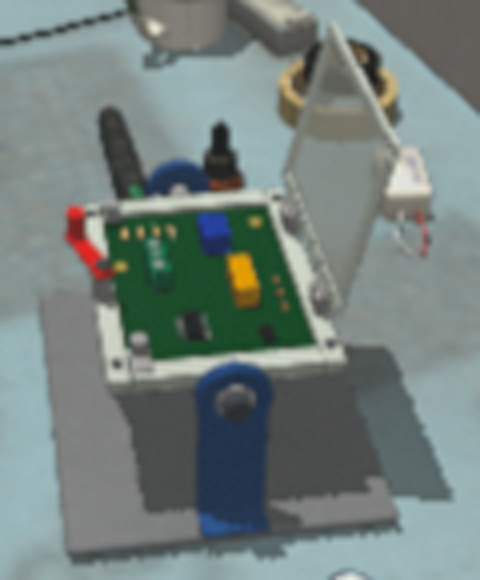

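The top crop shows the rim corners at (238,162), (541,226), (495,462), (190,393). The base corners are at (190,138), (572,213), (515,530), (125,445). The red button runs from its pivot at (375,420) to the peg at (300,428), so it is swung outward.

```bash
cat > h.py <<'E'
import cv2,numpy as np
from station import readout, optics
from scipy.spatial.transform import Rotation as Ro
def cam(n):
    i=optics.camera_info(n);R=cv2.Rodrigues(np.array(i["rvec"],float))[0]
    return np.array([[i["fx"],0,i["cx"]],[0,i["fy"],i["cy"]],[0,0,1]]),R,np.array(i["tvec"],float)
def plane(n,uv,z):
    K,R,t=cam(n);C=-R.T@t;d=(R.T@np.linalg.inv(K)@np.c_[np.array(uv,float),np.ones(len(uv))].T).T
    return C+d*((z-C[2])/d[:,2])[:,None]
def proj(n,P):
    K,R,t=cam(n);return cv2.projectPoints(np.array(P,float).reshape(-1,3),R,t,K,None)[0][:,0]
E
python3 - <<'E'
from h import *
f=lambda c:np.array(c)/4.5+[225,130]-0.4
fs=lambda c:np.array(c)/4+[225,140]-0.4
def fit(P,L,W):
    x0=[[L/2,W/2],[L/2,-W/2],[-L/2,-W/2],[-L/2,W/2]]
    x0=np.array(x0);p=P[:,:2];c=p.mean(0);H=x0.T@(p-c);a=np.arctan2(H[0,1]-H[1,0],H[0,0]+H[1,1])
    R=np.array([[np.cos(a),-np.sin(a)],[np.sin(a),np.cos(a)]])
    print(c.round(4),np.degrees(a).round(2),'res mm',(1000*(p-c-x0@R.T)).round(1).tolist())
fit(plane("top",f([(238,162),(541,226),(495,462),(190,393)]),.1),.124,.16)
fit(plane("top",f([(190,138),(572,213),(515,530),(125,445)]),.012),.18,.22)
# side rim: far-left(top),far-right,near-right,near-left
fit(plane("side",fs([(283,190),(346,358),(108,380),(75,207)]),.1),.124,.16)
def tri(a,b):
    P=[]
    for n in("top","side"):
        K,R,t=cam(n);P.append(K@np.c_[R,t])
    X=cv2.triangulatePoints(P[0],P[1],np.array(a,float).reshape(2,1),np.array(b,float).reshape(2,1));return (X[:3]/X[3]).ravel().round(4)
print('peg top',tri(f((300,428)),fs((76,213))),'pivot',tri(f((375,420)),fs((103,270))))
print('cover corners',tri(f((285,68)),fs((332,24))))
print('cap,bottle',plane("top",f([(700,318)]),.042),plane("top",f([(82,182)]),.102))
E
```

```text
[0.568  0.0513] -12.42 res mm [[-0.9, -0.5], [-0.5, 1.5], [0.6, 1.3], [0.8, -2.3]]
[0.5685 0.0515] -11.85 res mm [[-0.8, -0.2], [0.2, 0.7], [-0.2, 0.4], [0.8, -0.8]]
[0.5648 0.0504] -12.26 res mm [[0.2, -2.8], [0.2, 1.7], [1.5, 2.3], [-1.8, -1.2]]
peg top [0.5052 0.0872 0.1341] pivot [0.5091 0.0497 0.1205]
cover corners [0.6613 0.0975 0.2161]
cap,bottle [[ 0.57081299 -0.13386365  0.042     ]] [[0.63427973 0.1959525  0.102     ]]
```

```bash
python3 - <<'E'
from h import *
print('cab bottom L near',plane("top",[(322,141)],0),plane("side",[(350,241)],0))
P=[]
for n in("top","side"):
    K,R,t=cam(n);P.append(K@np.c_[R,t])
X=cv2.triangulatePoints(P[0],P[1],np.array([[333.],[42]]),np.array([[412.],[143]]))
print('cab top, left far',(X[:3]/X[3]).ravel())
print('tape,mug',plane("top",[(193,115),(118,135)],0.05),'conn',plane("top",[(240,120)],.02))
s=readout.read_state();c=np.array([.568,.0513]);a=np.radians(-12.2);Rf=np.array([[np.cos(a),-np.sin(a)],[np.sin(a),np.cos(a)]])
d=np.array(s["tcp_pos"][:2])-c;print('tcp in frame',Rf.T@d)
Rt=Ro.from_quat(s["tool_rot"]).as_matrix();print(Rt.round(3))
def F(x,y):return c+Rf@[x/1000,y/1000]
for x,y in((-100,40),(105,40),(-82,14)):
    w=F(x,y);print((x,y),w,'tool shift mm',(1000*Rt.T@np.r_[w-s["tcp_pos"][:2],0]).round(0))
E
```

```text
cab bottom L near [[ 0.73178588 -0.00304915  0.        ]] [[ 0.73354134 -0.00870141  0.        ]]
cab top, left far [0.86930064 0.00652655 0.22962466]
tape,mug [[0.78722162 0.32627739 0.05      ]
 [0.73653042 0.51518164 0.05      ]] conn [[0.78348639 0.20963347 0.02      ]]
tcp in frame [-0.26028836 -0.78180639]
[[ 0.976  0.22  -0.   ]
 [ 0.22  -0.976  0.002]
 [ 0.    -0.002 -1.   ]]
(-100, 40) [0.4787114  0.11152912] tool shift mm [ 491. -678.    1.]
(105, 40) [0.67908166 0.06820753] tool shift mm [ 677. -592.    1.]
(-82, 14) [0.49081044 0.08231246] tool shift mm [ 497. -647.    1.]
```

```bash
python3 -m pendant '[0,47,-36,-40,3, 0,93,-71,-80,6, 0,140,-106,-80,9, 0,187,-142,-80,12, 0,234,-177,-80,15, 0,280,-212,-80,18, 0,326,-248,-80,21, 0,373,-283,-80,25]' 20
```

```text
t: 0.9
tcp_pos: [0.3944, -0.3654, 0.3177]
tool_rot: [0.994, -0.108, -0.0, -0.0]
force: [1.0, -0.6, 1.0]
finger_gap: 0.3
grasp_force: 0.0
```

```bash
cat > g.py <<'E'
from h import *
import sys
c=np.array([.568,.0513]);a=np.radians(-12.2);Rf=np.array([[np.cos(a),-np.sin(a)],[np.sin(a),np.cos(a)]])
def fr():
    s=readout.read_state();R=Ro.from_quat(s["tool_rot"]).as_matrix()
    print('t',round(s["t"],2),'frame mm',(1000*Rf.T@(np.array(s["tcp_pos"][:2])-c)).round(1),'z',round(1000*s["tcp_pos"][2],1),'yaw-err deg',round(np.degrees(np.arctan2(R[1,0],R[0,0])-a),2),'F(frame)',(Rf.T@s["force"][:2]).round(1),round(s["force"][2],1),'gap',round(s["finger_gap"],2))
fr()
E
python3 g.py
```

```text
t 0.9 frame mm [ -81.6 -444. ] z 317.7 yaw-err deg -0.25 F(frame) [ 1.1 -0.4] 1.0 gap 0.3
```

```bash
python3 -m pendant '[0,0,-45,0,0, 0,0,-90,0,0, 0,0,-135,0,0, 0,0,-180,0,0, 0,0,-225,0,0, 0,0,-270,0,0, 0,0,-315,0,0, 0,0,-360,0,0]'; python3 -m pendant '[0,0,0,0,0]'; python3 g.py
```

```text
t: 1.7
tcp_pos: [0.47, -0.0137, 0.3177]
tool_rot: [0.994, -0.107, -0.0, 0.0]
force: [0.9, -0.1, -1.6]
finger_gap: 0.003
grasp_force: 0.0
t: 1.8
tcp_pos: [0.4705, -0.0108, 0.3176]
tool_rot: [0.995, -0.104, -0.0, -0.001]
force: [-0.1, -0.7, -0.6]
finger_gap: 0.004
grasp_force: 0.0
t 1.8 frame mm [-82.2 -81.3] z 317.6 yaw-err deg 0.28 F(frame) [ 0.  -0.7] -0.6 gap 0.0
```

```bash
python3 -m pendant '[0,40,-25,0,0, 0,80,-50,0,0, 0,120,-75,0,0, 0,160,-100,0,0, 0,190,-121,0,0, 0,190,-121,40,0, 0,190,-121,85,0, 0,190,-121,130,0]'; python3 -m pendant '[0,0,0,0,0]'; python3 g.py
```

```text
t: 2.6
tcp_pos: [0.6821, 0.0612, 0.1863]
tool_rot: [0.994, -0.107, 0.0, 0.0]
force: [-0.2, 0.8, -0.3]
finger_gap: 0.006
grasp_force: 0.0
t: 2.7
tcp_pos: [0.6759, 0.0608, 0.1785]
tool_rot: [0.994, -0.107, -0.008, 0.002]
force: [-1.4, -0.6, -0.7]
finger_gap: 0.006
grasp_force: 0.0
t 2.7 frame mm [103.5  32.1] z 178.5 yaw-err deg -0.13 F(frame) [-1.2 -0.8] -0.7 gap 0.01
```

```bash
python3 -m pendant '[0,-10,0,0,0, 0,-22,0,0,0, 0,-34,0,0,0, 0,-46,0,0,0, 0,-58,0,0,0, 0,-70,0,0,0, 0,-82,0,0,0, 0,-92,0,0,0]';python3 g.py; python3 -m pendant '[0,-6,0,0,0,0,-10,0,0,0,0,-10,0,0,0,0,-10,0,0,0]'; python3 g.py; python3 - <<'E'
from h import *
im=optics.snapshot("side");cv2.imwrite("pics/s1.png",cv2.resize(im[110:285,200:380,::-1],None,fx=3,fy=3))
E
```

```text
t: 3.5
tcp_pos: [0.5905, 0.0822, 0.1879]
tool_rot: [0.994, -0.107, -0.0, 0.0]
force: [-0.2, -0.3, -0.3]
finger_gap: 0.005
grasp_force: 0.0
t 3.5 frame mm [15.4 34.9] z 187.9 yaw-err deg -0.08 F(frame) [-0.2 -0.3] -0.3 gap 0.0
t: 3.9
tcp_pos: [0.5824, 0.0839, 0.188]
tool_rot: [0.994, -0.107, 0.0, -0.0]
force: [0.1, 0.2, 0.4]
finger_gap: 0.005
grasp_force: 0.0
t 3.9 frame mm [ 7.1 34.9] z 188.0 yaw-err deg -0.09 F(frame) [0.  0.2] 0.4 gap 0.0
```

View pics/s1.png

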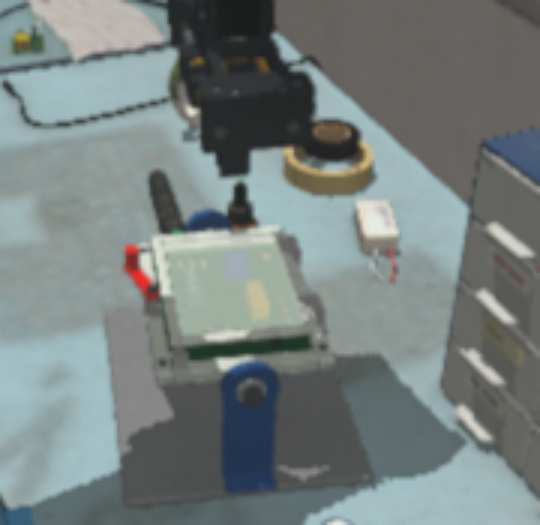

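The picture shows the cover lying flat on the frame, with the red peg at crop (133,255). The next step is the button.

```bash
python3 -m pendant '[0,-35,7,0,0, 0,-70,14,0,0, 0,-102,20,0,0, 0,-102,20,30,0, 0,-102,20,60,0, 0,-102,20,60,0]'; python3 g.py
```

```text
t: 4.55
tcp_pos: [0.4748, 0.0856, 0.1243]
tool_rot: [0.994, -0.107, -0.004, 0.001]
force: [-0.6, 0.1, -0.3]
finger_gap: 0.007
grasp_force: 0.0
t 4.55 frame mm [-98.3  13.9] z 124.3 yaw-err deg -0.1 F(frame) [-0.6 -0. ] -0.3 gap 0.01
```

```bash
python3 -m pendant '[0,8,0,0,0, 0,15,0,0,0, 0,22,1,0,0, 0,29,3,0,0, 0,36,5,0,0, 0,43,7,0,0, 0,49,9,0,0, 0,52,9,0,0]'; python3 g.py;  python3 - <<'E'
from h import *
im=optics.snapshot("side");cv2.imwrite("pics/s2.png",cv2.resize(im[160:270,215:345,::-1],None,fx=4,fy=4))
E
```

```text
t: 5.35
tcp_pos: [0.5261, 0.0653, 0.1274]
tool_rot: [0.994, -0.107, -0.002, 0.001]
force: [-5.2, -1.2, 0.3]
finger_gap: 0.007
grasp_force: 1.9
t 5.35 frame mm [-43.9   4.8] z 127.4 yaw-err deg -0.11 F(frame) [-4.9 -2.2] 0.3 gap 0.01
```

View pics/s2.png

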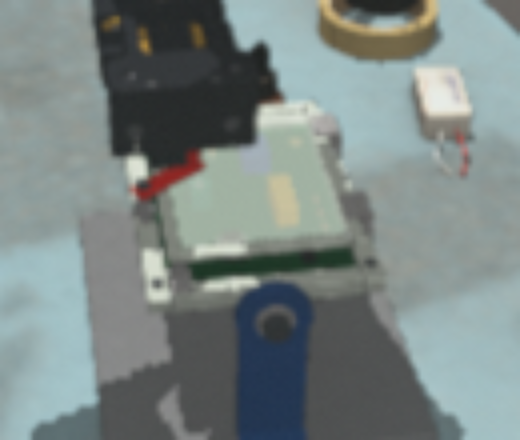

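The button's bar now points partly in, at about 1 rad. Next I'll step round and push the peg sideways to its stop.

```bash
python3 -m pendant '[0,-14,0,0,0, 0,-14,-15,0,0, 0,-14,-30,0,0, 0,3,-32,0,0, 0,20,-32,0,0, 0,20,-26,0,0, 0,20,-20,0,0, 0,20,-14,0,0]'; python3 g.py; python3 -m pendant '[0,0,4,0,0,0,0,8,0,0,0,0,11,0,0,0,0,13,0,0,0,0,13,0,0]'; python3 g.py
```

```text
t: 6.2
tcp_pos: [0.5493, 0.0761, 0.128]
tool_rot: [0.994, -0.107, 0.0, -0.0]
force: [1.8, 1.7, 1.0]
finger_gap: 0.006
grasp_force: 0.7
t 6.2 frame mm [-23.5  20.3] z 128.0 yaw-err deg -0.07 F(frame) [1.4 2. ] 1.0 gap 0.01
t: 6.7
tcp_pos: [0.5466, 0.0627, 0.128]
tool_rot: [0.994, -0.107, -0.0, -0.0]
force: [0.4, 1.3, -0.3]
finger_gap: 0.005
grasp_force: 0.2
t 6.7 frame mm [-23.3   6.7] z 128.0 yaw-err deg -0.12 F(frame) [0.1 1.4] -0.3 gap 0.0
```

```bash
for i in 1 2; do python3 -m pendant '[0,0,1,0,0,0,0,3,0,0,0,0,3,0,0]' >/dev/null; python3 g.py; done
```

```text
t 7.0 frame mm [-23.2   5.7] z 128.1 yaw-err deg -0.13 F(frame) [-0.4  6.8] -0.5 gap 0.0
t 7.3 frame mm [-23.4   4.2] z 128.2 yaw-err deg -0.15 F(frame) [-1.4 11.4] 0.1 gap 0.01
```

```bash
python3 -m pendant '[0,0,-12,0,0, 0,0,-14,-35,0, 0.3,0,-14,-70,0, 0.3,30,-40,-70,0, 0.3,60,-70,-70,0, 0.3,84,-94,-70,0, 0.3,84,-94,-70,0,0.3,84,-94,-70,0]'; python3 g.py; python3 - <<'E'
from h import *
im=optics.snapshot("side");a=cv2.resize(im[150:290,225:345,::-1],None,fx=4,fy=4)
im=optics.snapshot("top");b=im[...,::-1];cv2.imwrite("pics/t3full.png",b)
b=cv2.resize(b[130:260,230:360],(int(130*560/130*.55),int(560*.55)))
c=np.zeros((560,800,3),np.uint8);c[:,:480]=a;c[:b.shape[0],480:480+b.shape[1]]=b[:,:320];cv2.imwrite("pics/c3.png",c)
E
```

```text
t: 8.1
tcp_pos: [0.6473, 0.1312, 0.197]
tool_rot: [0.994, -0.107, -0.001, 0.001]
force: [-0.3, -0.4, 0.2]
finger_gap: 0.302
grasp_force: 0.0
t 8.1 frame mm [60.6 94.9] z 197.0 yaw-err deg -0.03 F(frame) [-0.2 -0.5] 0.2 gap 0.3
```

View pics/c3.png

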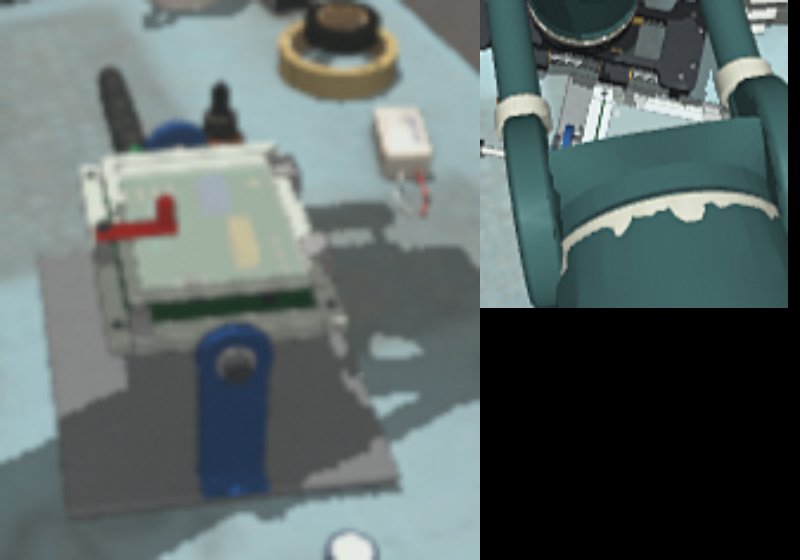

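The bar points straight in over the shut cover, from (100,235) to the peg at (165,200), and the stand hasn't moved. Now I'll push the exposed far-left corner down.

```bash
python3 -m pendant '[0.3,0,-4,25,0, 0.3,0,-4,50,0, 0.3,0,-4,75,0, 0.3,0,-4,88,0, 0.3,0,-4,88,0]'; python3 g.py
```

```text
t: 8.7
tcp_pos: [0.6459, 0.1341, 0.1075]
tool_rot: [0.994, -0.107, -0.002, 0.001]
force: [-0.4, -1.0, -0.3]
finger_gap: 0.301
grasp_force: 0.0
t 8.7 frame mm [58.6 97.3] z 107.5 yaw-err deg -0.12 F(frame) [-0.2 -1.1] -0.3 gap 0.3
```

```bash
python3 -m pendant '[0.3,0,0,5,0, 0.3,0,0,10,0, 0.3,0,0,15,0, 0.3,0,0,20,0, 0.3,-1,0,25,0, 0.3,-2,0,29,0,0.3,-4,0,33,0, 0.3,-6,0,37,0]'; python3 g.py; python3 -m pendant '[0.3,-2,0,4,0,0.3,-4,0,7,0,0.3,-6,0,10,0,0.3,-6,0,10,0]'; python3 g.py
```

```text
t: 9.5
tcp_pos: [0.6437, 0.1363, 0.0731]
tool_rot: [0.994, -0.107, 0.001, -0.0]
force: [4.1, -0.1, 2.5]
finger_gap: 0.299
grasp_force: 2.1
t 9.5 frame mm [56.  99.1] z 73.1 yaw-err deg -0.08 F(frame) [4.  0.8] 2.5 gap 0.3
t: 9.9
tcp_pos: [0.6357, 0.1377, 0.062]
tool_rot: [0.994, -0.107, -0.001, 0.0]
force: [3.6, -0.4, -0.2]
finger_gap: 0.3
grasp_force: 1.4
t 9.9 frame mm [47.9 98.7] z 62.0 yaw-err deg -0.09 F(frame) [3.6 0.4] -0.2 gap 0.3
```

```bash
python3 -m pendant '[0.3,12,0,-10,0, 0.3,14,0,-60,0, 0.3,14,0,-110,0, 0,10,0,-150,0, 0,-35,10,-160,0, 0,-80,20,-160,0, 0,-120,34,-160,0,0,-138,34,-160,0]'; python3 g.py; python3 - <<'E'
from h import *
im=optics.snapshot("side");cv2.imwrite("pics/s4.png",cv2.resize(im[150:290,225:345,::-1],None,fx=4,fy=4))
E
```

```text
t: 10.7
tcp_pos: [0.4885, 0.1329, 0.221]
tool_rot: [0.994, -0.107, -0.004, 0.001]
force: [-0.1, 0.3, -0.1]
finger_gap: 0.003
grasp_force: 0.0
t 10.7 frame mm [-95.  63.] z 221.0 yaw-err deg -0.11 F(frame) [-0.2  0.3] -0.1 gap 0.0
```

View pics/s4.png

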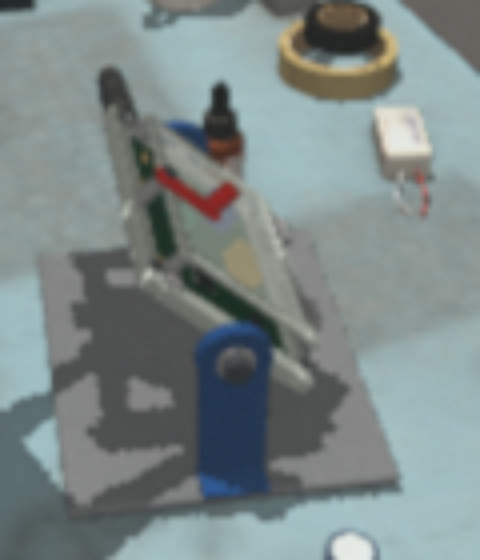

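The frame is tilted about 45°, with the cover still held by the button. Now I'll push the raised near rail over.

```bash
python3 -m pendant '[0,0,0,35,0, 0,0,0,70,0, 0,0,0,100,0, 0,0,0,104,0, 0,8,0,104,0, 0,16,0,104,0,0,22,0,104,0]'; python3 g.py
```

```text
t: 11.45
tcp_pos: [0.5188, 0.1292, 0.1211]
tool_rot: [0.994, -0.107, 0.002, -0.001]
force: [0.7, -0.6, 0.0]
finger_gap: -0.0
grasp_force: 0.0
t 11.45 frame mm [-64.6  65.7] z 121.1 yaw-err deg -0.1 F(frame) [ 0.8 -0.5] 0.0 gap -0.0
```

```bash
python3 -m pendant '[0,6,0,0,0, 0,13,0,-3,0, 0,20,0,-8,0, 0,27,0,-14,0, 0,34,0,-19,0, 0,41,0,-23,0,0,48,0,-25,0,0,54,0,-27,0]'; python3 g.py
```

```text
t: 12.25
tcp_pos: [0.5688, 0.1173, 0.1455]
tool_rot: [0.994, -0.107, -0.001, 0.0]
force: [-3.3, 0.6, -1.7]
finger_gap: 0.003
grasp_force: 1.8
t 12.25 frame mm [-13.2  64.7] z 145.5 yaw-err deg -0.1 F(frame) [-3.3 -0.1] -1.7 gap 0.0
```

```bash
python3 -m pendant '[0,7,0,-2,0, 0,14,0,-4,0, 0,21,0,-3,0, 0,28,0,-1,0, 0,35,0,3,0, 0,41,0,7,0,0,46,0,12,0,0,51,0,18,0]'; python3 g.py;  python3 -m pendant '[0,4,0,6,0, 0,7,0,12,0, 0,9,0,18,0,0,10,0,24,0,0,10,0,28,0,0,10,0,29,0]'; python3 g.py
```

```text
t: 13.05
tcp_pos: [0.6196, 0.1066, 0.1279]
tool_rot: [0.994, -0.107, 0.001, -0.0]
force: [-3.2, 0.6, 1.3]
finger_gap: 0.004
grasp_force: 1.8
t 13.05 frame mm [38.8 65. ] z 127.9 yaw-err deg -0.09 F(frame) [-3.3 -0.1] 1.3 gap 0.0
t: 13.65
tcp_pos: [0.6298, 0.1045, 0.0998]
tool_rot: [0.994, -0.107, 0.001, -0.0]
force: [-2.0, -0.3, 7.7]
finger_gap: 0.009
grasp_force: 4.1
t 13.65 frame mm [49.2 65.1] z 99.8 yaw-err deg -0.08 F(frame) [-1.9 -0.7] 7.7 gap 0.01
```

```bash
python3 -m pendant '[0,0,0,1,0,0,0,0,2,0,0,0,0,2,0,0,0,0,2,0]'>/dev/null; python3 g.py; python3 -m pendant '[0,0,0,-5,0,0,0,0,-30,0,0,0,0,-70,0,0,-45,0,-110,0,0,-90,0,-120,0,0,-135,0,-120,0,0,-180,0,-120,0,0,-200,0,-120,0]'; python3 g.py; python3 - <<'E'
from h import *
im=optics.snapshot("side");a=cv2.resize(im[150:290,225:345,::-1],(400,467))
b=cv2.resize(optics.snapshot("top")[130:260,225:400,::-1],(400,297));c=np.zeros((467,800,3),np.uint8);c[:,:400]=a;c[:297,400:]=b
cv2.imwrite("pics/c5.png",c)
E
```

```text
t 14.05 frame mm [49.3 65.1] z 99.6 yaw-err deg -0.08 F(frame) [-4.4 -2.3] 13.2 gap 0.01
t: 14.85
tcp_pos: [0.4299, 0.1474, 0.2164]
tool_rot: [0.994, -0.107, -0.0, -0.0]
force: [0.2, -0.3, -0.6]
finger_gap: 0.002
grasp_force: 0.0
t 14.85 frame mm [-155.3   64.7] z 216.4 yaw-err deg -0.04 F(frame) [ 0.3 -0.3] -0.6 gap 0.0
```

View pics/c5.png

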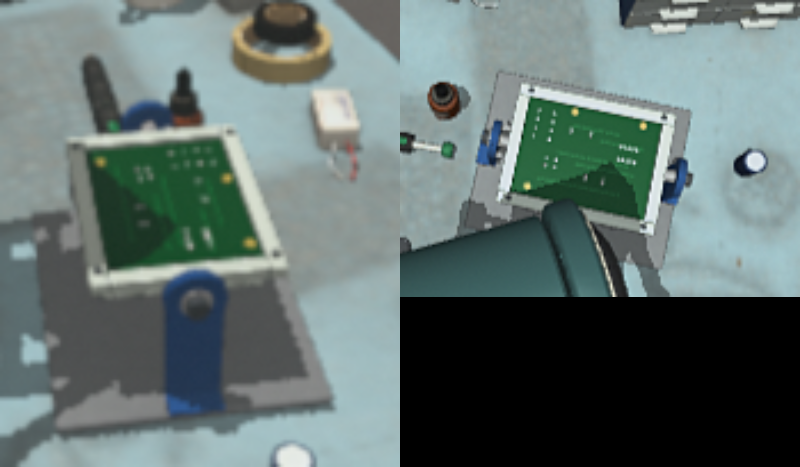

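Both views show the frame level with the solder side up. The stand and bystanders are in place and the arm is clear.

```bash
python3 -m pendant '[0,0,0,0,0,0,0,0,0,0]' >/dev/null; python3 -c "
from station import job_done; print(job_done())"
```

```text
the job is handed in; nothing more can be done
None
```

I handed the job in at about 15 s: the cover is shut, the turn-button was pushed in to its stop over it, and the frame is pressed to its stop with the solder side up. The stand and bystanders look unmoved in the pictures and the arm is clear. I couldn't see the parts under the board after the turn, and the hand-in gave no verdict.

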